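Turn a carrier plate over at the turning stop

ROBOT

A 6-joint arm with a two-finger parallel gripper is mounted at the origin on the work surface. World frame = base frame: x ahead of the robot, y to its left, z up, the work surface at z = 0. Lengths are in m, angles in rad, forces in N, time in s.
With the tool pointing down it reaches from about 0.375 to 0.9 m from the base axis. Payload 3.1 kg.
Tool frame: the origin (TCP) lies on the front face of the gripper's body, between the roots of the fingers; the fingertips stand 73 mm ahead of it and the grasp point (between the pads) lies 54 mm ahead of it (manip.finger_overhang is the distance from the TCP to the fingertips, in m); z points along the fingers, y is the direction in which the jaws open and shut (so a half turn about z gives the same grasp; the last joint's range is limited). The gripper opens to 85 mm and grips with 20 to 120 N. Pads are 22 mm wide; open, the fingers measure 114 mm over their backs; the gripper's body (76 mm by 85 mm) begins 54 mm behind the grasp point. The pads swing forward as they close: fully open they stand 13 mm farther back than shut.
Start: joints at [1.004, 0.527, 1.433, -0, 1.181, -0.178], TCP at [0.237, 0.578, 0.304] pointing down, gripper open.
Joint ranges: [-3.08, 3.08], [-0.75, 2.2], [0.22, 2.44], [-1.43, 4.57], [0, 2.65], [-2.85, 2.85]. Speed limits (rad/s): [2.79, 2.79, 3.14, 3.14, 3.14, 3.14].

INTERFACE

Orientations are given as a unit quaternion [x, y, z, w].
In Python, from station import manip gives the robot as it stands.
- The arm moves only by the tool apply_moves, never from a script. Its argument "increments" is a list that holds one entry, the list of rows, each a list of 4 numbers: the shift along the tool's x, y, z in m, then the turn about the tool's z in degrees. In form: [[[dx, dy, dz, spin], ...]]. A call has 1 to 5 rows; each row shifts and turns the pose as measured when the row begins, along the tool's axes as they then stand; what a row does not reach is not made up. A row lasts 1/10 s, in which the tool goes at most 50 mm and 8.59 degrees, less where a joint would pass 70% of its speed; a pose out of reach is approached as far as the arm can. A call with a gripper value outside its range is refused whole. "fingers" is the opening, from 0 (shut) to 1 (fully open), set as the call begins (left out, the last holds). The fingers move at their own pace and stop on an object; "newtons" is the grip in N (left out, the last holds). Time passes only in rows, so rows that do not move let the fingers close. It gives the time, the measured TCP pose, the force and the opening at its end, in the units of the state.
- manip.sense(): the state, without advancing time (a new reading comes with each control period).
- manip.snapshot(name): name is "scene" or "top" or "wrist"; returns (picture, depth): 400x640x3 uint8, red, green, blue; 400x640 float32, m along the optical axis (not along the pixel's ray), 0 where there is no reading.
- manip.camera_model(name): a dict with "mtx" (3x3 intrinsics, pixels), "R" (3x3) and "t" (3): a world point X has camera coordinates R X + t; the wrist camera has in their place "mount" (4x4, takes a point from camera to tool coordinates, whose origin is the TCP and whose axes are the flange's). Camera axes: x right, y down, z forward; pixel columns grow to the right and rows downward; lengths in m; the calibration is good to about 2 mm. A picture is of the moment at which its call begins: read the wrist's pose just before it. camera_model takes no time and is no camera call.
- manip.sign_off(): hands the job in, once; it reports no verdict.
The state is a dict: "t": time; "q": joint angles; "qd": joint speeds; "tau": joint torques, N m; "tcp_pos": TCP position; "tool_rot": TCP orientation; "force": force on the tool from outside, world axes, zero at the start; "ft_torque": the same for the moment, N m; "finger_gap": opening from 0.0 (shut) to 1.0 (fully open).
Only numpy, scipy, OpenCV 4.12 (cv2) and the standard library are available. Lean on these libraries where they do the work, as an engineer would, in place of code of your own. Each camera call takes 0.05 s, during which the arm holds its last target.

TASK

The metal carrier plate on the black pad lies with its plain face up; turn it over so that its pockets face up for loading. With the fingertips only, push it along the pad into the steel stop until its far edge has climbed the curved wall and the plate stands steeply, leaning on the wall by itself with the fingers off it for a moment; then push its top edge from behind the wall, back towards the robot, so that it falls over and lies flat on the pad in front of the stop. Do not lift or carry the plate, and leave the bottle, the spool and the cup where they are.

Things in the scene. Friction and masses are not known exactly. Their poses are not given: they have to be found in the camera images.
- carrier: flat aluminium plate, 80 (x) by 100 (y) by 6 mm (z), about 0.13 kg, loose on the pad. Origin at its centre. z points out of the plain face, up at the start; the other face has a grid of 12 square pockets 3 mm deep. x points roughly to the stop at the start. It starts with its centre 80 to 130 mm before the wall's foot, up to 25 mm off its middle and 0.3 rad askew.
- carrier_near (a point): middle of the plate's edge face on its -x side (the edge nearer the robot at the start, which is pushed and becomes the lower edge), half-way through the thickness
- carrier_far (a point): middle of the plate's edge face on its +x side (the edge nearer the stop, which climbs the wall), half-way through the thickness
- turning_stop: fixed fixture: black rubber pad, 8 mm thick, 200 mm wide (y), from x = -260 to +80 mm, with a bent steel wall 170 mm wide standing on it. Origin on the table under the middle of the wall's foot line; x points level into the wall, away from the robot; y along the wall. Behind the wall: a 3 mm foot flange to x = 72 mm and gussets at its two ends, up to 38 mm above the pad.
- stop_foot (a point): middle of the wall's foot line, on top of the pad (8 mm above the table); axes as turning_stop. From here the wall's front rises in five flats through (x, height above pad) = (13, 10), (22.5, 20), (29.5, 30), (34.5, 40) to (37.5, 50) mm, from 38 to 73 degrees steep; sheet 3 mm thick.
- stop_top (a point): middle of the wall's top front edge, 50 mm above the pad, 37.5 mm beyond the foot line. With its lower edge pushed up to the wall's foot the plate leans on this edge at 50 to 55 degrees, some 17 mm of it free above the wall, and friction keeps it there when let go. Pushed back past upright it pivots on its lower edge and falls flat towards the robot.
- bottle: bystander: white round plastic bottle, 48 mm across and 110 mm high, standing on the table beside the fixture. Origin at the centre of its underside, z up.
- spool: bystander: yellow plastic wire spool with two flanges, 60 mm across and 32 mm high, standing on its flange on the table beside the fixture. Origin at the centre of its underside, z up.
- cup: bystander: open steel cup, 64 mm across and 60 mm high, standing on the table beside the fixture. Origin at the centre of its underside, z up.
Mind the look-alikes: they are no part of the job. Of the things like the carrier, leave any that is blue, purple or red; of the rest the larger one is meant.

How it is judged:
On the way:
1. the plate stands steeply (43 to 80 degrees), leaning on the wall with its lower edge on the pad, the fingers off it (angle between carrier's own z axis and vertical between 0.75 and 1.4 rad and contact force between carrier and turning_stop above 0.1 N and z of carrier_far in the frame of stop_foot above 0.05 m and z of carrier_near in the frame of stop_foot below 0.012 m and contact force between the fingers and carrier below 0.05 N and angular speed of carrier below 0.2 rad/s), for 0.2 s.
At the end, for the whole second after the job is handed in: the plate lies flat (within 5 degrees) and at rest on the pad, pockets up, its centre 20 to 200 mm before the wall's foot and within 70 mm of its middle line; bottle, spool and cup within 15 mm of their starts (angle between carrier's own z axis and vertical above 3.06 rad and z of carrier in the frame of stop_foot between 0 and 0.006 m and x of carrier in the frame of stop_foot between -0.2 and -0.02 m and y of carrier in the frame of stop_foot between -0.07 and 0.07 m and linear speed of carrier below 0.02 m/s and distance of each of bottle, spool, cup from where it was at the start of the episode below 0.015 m); the robot touches nothing.
It fails at once if the plate is lifted or carried: both its edges are clear of the pad by more than about 20 mm (z of each of carrier_near, carrier_far in the frame of stop_foot above 0.023 m).
It fails at once if a bystander is moved more than 15 mm (distance of any of bottle, spool, cup from where it was at the start of the episode above 0.015 m).
It fails at once if a bystander is tipped over (angle between any of bottle, spool, cup's own z axis and vertical above 0.5 rad).
It also fails if it takes over 56 s, if anything falls off the work surface, if the arm or the gripper's body presses on something with over 40 N, if the wrist force passes 120 N, or if a joint passes its speed limit or range.

## Working session

There is one attempt and no reset: what is moved stays moved. The work goes in short steps, Python scripts to look and compute and a tool call to move; the robot and the scene stay as the last step left them, time stands still between calls to the robot, and variables do not carry over. Pictures are saved under pics/ and viewed, and the job is handed in when it is done.

Besides the shell and the picture viewer there is one more tool, called after "Request:" by a JSON object that holds its "name" and its "arguments", one argument or row to a line. apply_moves: Moves the arm, as the interface text tells. Its arguments: {"type":"object","properties":{"increments":{"type":"array","items":{"type":"array","items":{"type":"array","items":{"type":"number"}}}},"fingers":{"type":"number"},"newtons":{"type":"number"}},"required":["increments"]}

```bash
ls; mkdir -p pics
cat > h.py <<'E'
import numpy as np, cv2
from station import manip
def snap(cam,name):
    s=manip.sense(); p,d=manip.snapshot(cam); cv2.imwrite(f'pics/{name}.png',p[:,:,::-1]); np.save(f'pics/{name}.npy',d); return s,p,d
def world(cam,u,v,d):
    m=manip.camera_model(cam); K=np.array(m['mtx']); 
    pc=np.linalg.inv(K)@np.array([u*d,v*d,d]); return np.array(m['R']).T@(pc-np.array(m['t']))
E
python3 - <<'E'
from h import *
s,p,d=snap('top','top0'); s,p,d=snap('scene','scene0')
print(s); print(manip.camera_model('top')); print(manip.camera_model('scene'))
E
```

```text
pics
{'t': 0.05, 'q': array([ 1.00350775e+00,  5.28446331e-01,  1.43390180e+00,  3.98145225e-06,
        1.18135311e+00, -1.78493840e-01]), 'qd': array([-1.72061577e-04, -8.89238077e-04, -1.53142152e-03,  3.32672611e-06,
        6.03561073e-04, -6.66448040e-04]), 'tau': array([ 8.16517368e-04, -4.43692160e+01, -1.78778207e+01, -2.53120870e-04,
        3.74343741e-03,  1.13403200e-05]), 'tcp_pos': array([0.23658864, 0.57789526, 0.30294578]), 'tool_rot': array([ 1.93175924e-01,  9.81163570e-01, -9.81169665e-04, -3.85803469e-04]), 'force': array([-0.76631456, -0.05253697,  0.42243588]), 'ft_torque': array([ 0.04723523, -0.00771134,  0.028209  ]), 'finger_gap': 1.004401099263495}
{'mtx': array([[401.66253955,   0.        , 316.41008015],
       [  0.        , 401.66253955, 196.42102306],
       [  0.        ,   0.        ,   1.        ]]), 'R': array([[-5.10780219e-03, -9.99986671e-01,  7.53739997e-04],
       [-9.96115038e-01,  5.02175803e-03, -8.79182162e-02],
       [ 8.79132593e-02, -1.19988060e-03, -9.96127411e-01]]), 't': array([0.05126215, 0.53020709, 0.87957408])}
{'mtx': array([[496.18278861,   0.        , 315.02298941],
       [  0.        , 496.18278861, 203.10887827],
       [  0.        ,   0.        ,   1.        ]]), 'R': array([[-0.88180861,  0.47159301, -0.00368725],
       [ 0.41078736,  0.76422358, -0.49720828],
       [-0.23166206, -0.43995722, -0.86762338]]), 't': array([ 0.44872756, -0.22027437,  1.2480087 ])}
```

View pics/top0.png

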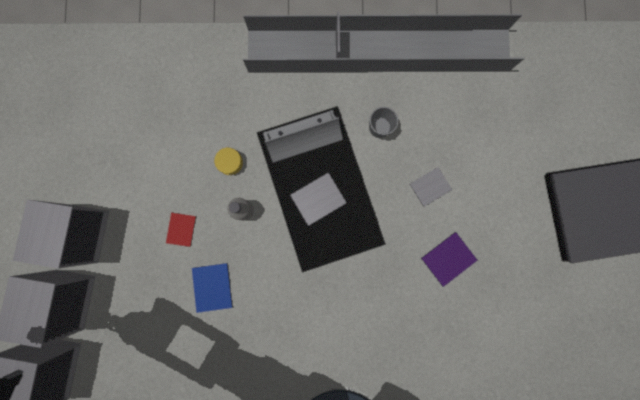

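View pics/scene0.png

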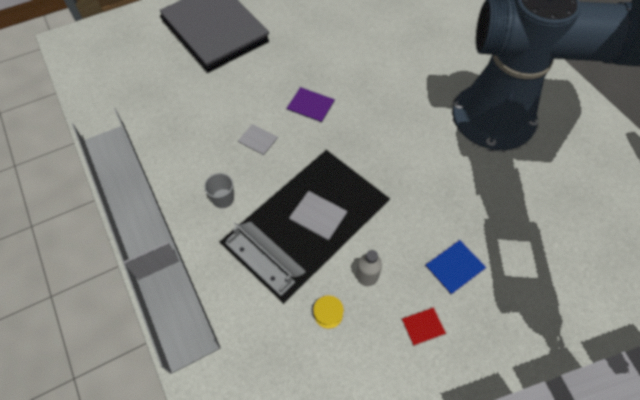

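Run:
```python
import cv2
p=cv2.imread('pics/top0.png'); cv2.imwrite('pics/crop0.png',cv2.resize(p[95:280,250:400],None,fx=4,fy=3.2*1.25/1.25*1.25,interpolation=cv2.INTER_CUBIC)[:600] if 0 else cv2.resize(p[95:280,250:460],None,fx=3.2,fy=3.2,interpolation=cv2.INTER_CUBIC))
```

```text
(no output)
```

View pics/crop0.png

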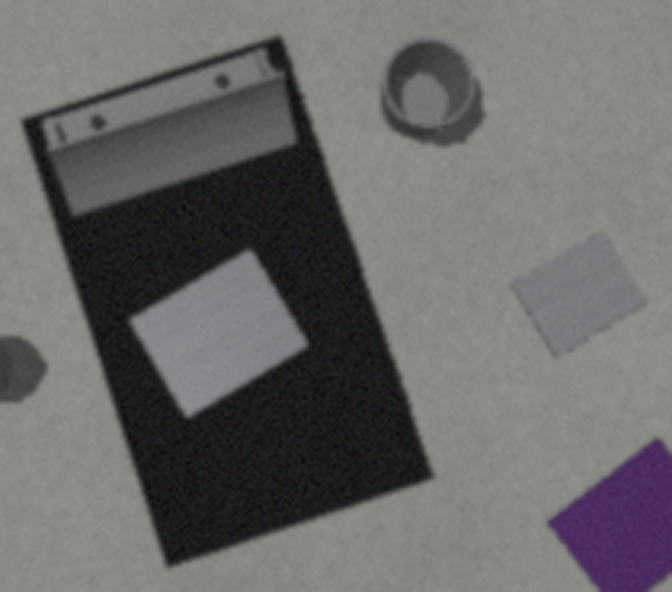

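Candidates: the grey plate on the pad at top (318,199), the small grey plate at (431,186), purple (449,259), blue (211,287) and red (181,229). The coloured ones are excluded. The larger grey plate, which lies on the pad, is the carrier. Next I measure it.

```bash
cat >> h.py <<'E'
def onplane(cam,u,v,z):
    m=manip.camera_model(cam); K=np.array(m['mtx']);R=np.array(m['R']);t=np.array(m['t'])
    c=-R.T@t; r=R.T@np.linalg.inv(K)@np.array([u,v,1.]); return c+r*(z-c[2])/r[2]
E
python3 - <<'E'
from h import *
p=cv2.imread('pics/top0.png'); d=np.load('pics/top0.npy')
g=cv2.cvtColor(p,cv2.COLOR_BGR2GRAY)
m=(g<60).astype(np.uint8)
hsv=cv2.cvtColor(p,cv2.COLOR_BGR2HSV)
# plate
pl=np.zeros_like(g); pl[165:230,284:352]=(g[165:230,284:352]>85)
n,l,st,ce=cv2.connectedComponentsWithStats(pl); k=1+np.argmax(st[1:,4]); 
r=cv2.minAreaRect(np.argwhere(l==k)[:,::-1].astype(np.float32)); b=cv2.boxPoints(r)
W=np.array([onplane('top',*x,0.014) for x in b]); print('plate px',b.round(1).tolist()); print(W.round(4)); print(np.linalg.norm(np.roll(W,-1,0)-W,axis=1))
C=W.mean(0);print('C',C, 'depthC',world('top',*ce[k],d[int(ce[k][1]),int(ce[k][0])]))
# pad corners from crop /3.2
pad=np.array([[24,120],[282,38],[432,477],[168,565]])/3.2+[250,95]
P=np.array([onplane('top',*x,0.008) for x in pad]); print('pad',P.round(4)); print(np.linalg.norm(np.roll(P,-1,0)-P,axis=1))
foot=np.array([[74,216],[297,145]])/3.2+[250,95]
F=np.array([onplane('top',*x,0.008) for x in foot]);print('foot',F,np.linalg.norm(F[1]-F[0]),F.mean(0))
e=F[1]-F[0];print('dir of wall',np.degrees(np.arctan2(e[1],e[0])))
for nm,(u,v),z in [('cup',(430,70),.06),('bottle',(238,209),None),('spool',(228,160),.032)]:
    if nm=='cup': u,v=384,117
    dd=d[v,u]; print(nm, world('top',u,v,dd) if dd>0 else 0)
E
```

```text
plate px [[289.70001220703125, 194.8000030517578], [327.79998779296875, 171.89999389648438], [346.1000061035156, 202.5], [308.0, 225.39999389648438]]
[[ 0.5353  0.1093  0.014 ]
 [ 0.5873  0.0223  0.014 ]
 [ 0.517  -0.0188  0.014 ]
 [ 0.4658  0.0678  0.014 ]]
[0.10128366 0.08137798 0.10060767 0.0809626 ]
C [0.52634303 0.04516869 0.014     ] depthC [0.52597991 0.04520192 0.01498638]
pad [[ 0.6813  0.1844  0.008 ]
 [ 0.7412 -0.0032  0.008 ]
 [ 0.4228 -0.1061  0.008 ]
 [ 0.3623  0.0807  0.008 ]]
[0.19688177 0.33462854 0.19635402 0.33538753]
foot [[ 0.61074677  0.14784598  0.008     ]
 [ 0.66189458 -0.0132319   0.008     ]] 0.16900349513898627 [0.63632067 0.06730704 0.008     ]
dir of wall -72.38355174524736
cup [ 0.71608586 -0.10939997  0.00964049]
bottle [0.49793087 0.20726401 0.1118173 ]
spool [0.612646   0.24642966 0.03249297]
```

The pad and plate sizes match what was given: the plate measures 101 × 81 mm and the pad about 197 × 335 mm. In the stop frame (foot ≈ (0.637, 0.067), yaw ≈ 17.9°) the plate centre is at about (-112, +13) mm, skewed +12.5°. The bystanders are more than 150 mm off the midline. First I turn the gripper square to the stop.

Request:
{"name": "apply_moves", "arguments": {
  "increments": [
    [[0,0,0,-8],[0,0,0,-8],[0,0,0,-8],[0,0,0,-8],[0,0,0,-8]]
  ],
  "fingers": 0.6
}}

```text
t: 0.6
tcp_pos: [0.2357, 0.5765, 0.2999]
tool_rot: [-0.167, 0.986, -0.003, -0.003]
force: [-0.2, -0.2, 0.0]
finger_gap: 0.598
```

```bash
cat >> h.py <<'E'
from scipy.spatial.transform import Rotation as Rn
FOOT=np.array([.637,.067,.008]); TH=np.radians(17.9)
S=np.array([[np.cos(TH),np.sin(TH),0],[-np.sin(TH),np.cos(TH),0],[0,0,1]])
def st(p): return S@(np.asarray(p)-FOOT)
def rep(target=None,yaw=107.9):
    s=manip.sense(); R=Rn.from_quat(s['tool_rot']).as_matrix(); y=np.degrees(np.arctan2(R[1,1],R[0,1]))
    print('t',s['t'],'tcp',s['tcp_pos'].round(4),'stop(mm)',(st(s['tcp_pos'])*1e3).round(1),'yaw',round(y,2),'F',s['force'].round(2),'gap',round(s['finger_gap'],2),'tz',R[:,2].round(3))
    if target is not None:
        w=S.T@np.array(target)+FOOT; print('tool delta mm',(R.T@(w-s['tcp_pos'])*1e3).round(1),'spin',round(y-yaw,2))
E
python3 -c "
from h import *
print(manip.finger_overhang); rep([-.19,.010,.15])"
```

```text
0.0726
t 0.6 tcp [0.2357 0.5765 0.2999] stop(mm) [-225.3  608.2  291.9] yaw 109.28 F [-0.15 -0.25  0.03] gap 0.6 tz [-0.005 -0.007 -1.   ]
tool delta mm [ -21.8 -598.1  145. ] spin 1.38
```

Request:
{"name": "apply_moves", "arguments": {
  "increments": [
    [[0,-0.045,0,1],[0,-0.045,0,0],[0,-0.045,0,0],[0,-0.045,0,0],[0,-0.045,0,0]]
  ]
}}

```text
t: 1.1
tcp_pos: [0.3077, 0.3615, 0.2983]
tool_rot: [-0.165, 0.986, -0.002, -0.003]
force: [0.5, -0.2, -0.5]
finger_gap: 0.602
```

Request:
{"name": "apply_moves", "arguments": {
  "increments": [
    [[0,-0.045,0,0],[0,-0.045,0,0],[0,-0.045,0,0],[0,-0.045,0,0],[0,-0.045,0,0]]
  ]
}}

```text
t: 1.6
tcp_pos: [0.3814, 0.1402, 0.2987]
tool_rot: [-0.166, 0.986, -0.003, -0.003]
force: [1.1, -0.1, -0.4]
finger_gap: 0.601
```

```bash
python3 -c "
from h import *
rep([-.19,.010,.15])"
```

```text
t 1.6 tcp [0.3814 0.1402 0.2987] stop(mm) [-220.8  148.2  290.7] yaw 109.15 F [ 1.11 -0.14 -0.45] gap 0.6 tz [-0.005 -0.007 -1.   ]
tool delta mm [ -28.8 -138.2  141. ] spin 1.25
```

Request:
{"name": "apply_moves", "arguments": {
  "increments": [
    [[-0.01,-0.045,0,2],[-0.01,-0.045,0,0],[-0.01,-0.045,0.03,0],[0,0,0.045,0],[0,0,0.045,0]]
  ]
}}

```text
t: 2.1
tcp_pos: [0.4581, 0.012, 0.185]
tool_rot: [-0.144, 0.99, -0.007, 0.008]
force: [0.1, -0.4, -0.7]
finger_gap: 0.6
```

Run:
```python
from h import *
rep([-.19,.010,.08])
s,p,d=snap('wrist','w1'); m=manip.camera_model('wrist'); print(m)
```

```text
t 2.1 tcp [0.4581 0.012  0.185 ] stop(mm) [-187.2    2.6  177. ] yaw 106.5 F [ 0.1  -0.39 -0.74] gap 0.6 tz [ 0.017 -0.012 -1.   ]
tool delta mm [ 4.3  8.9 96.8] spin -1.4
{'mtx': array([[341.71699509,   0.        , 325.53017794],
       [  0.        , 341.71699509, 204.73984525],
       [  0.        ,   0.        ,   1.        ]]), 'mount': array([[-6.97782284e-04, -9.50640969e-01, -3.10292218e-01,
         8.02308475e-02],
       [ 9.99999434e-01, -9.12605764e-04,  5.47156935e-04,
         2.37613582e-04],
       [-8.03324266e-04, -3.10291661e-01,  9.50641068e-01,
        -7.06492464e-02],
       [ 0.00000000e+00,  0.00000000e+00,  0.00000000e+00,
         1.00000000e+00]])}
```

View pics/w1.png

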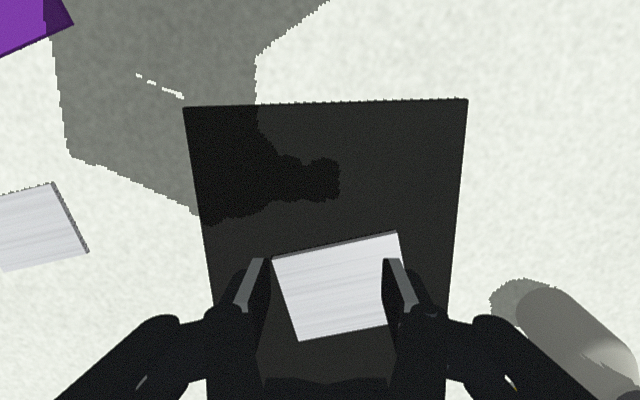

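The wrist view shows the near edge from (272,258) to (396,231), with the fingertips at about (262,258) and (388,258). I check it against the top-camera measurement.

```bash
cat >> h.py <<'E'
def wonplane(s,u,v,z):
    m=manip.camera_model('wrist'); K=np.array(m['mtx']); M=np.array(m['mount']); R=Rn.from_quat(s['tool_rot']).as_matrix()
    c=R@M[:3,3]+s['tcp_pos']; r=R@M[:3,:3]@np.linalg.inv(K)@np.array([u,v,1.]); return c+r*(z-c[2])/r[2]
E
python3 - <<'E'
from h import *
s=manip.sense()
for u,v in [(272,258),(396,231)]: print((st(wonplane(s,u,v,.014))*1e3).round(1))
rep([-.19,.010,.08])
d=np.load('pics/w1.npy')
for u,v in [(256,258),(262,259),(258,270),(392,259),(388,259),(395,270)]:
    z=d[v,u]; m=manip.camera_model('wrist'); pc=np.linalg.inv(m['mtx'])@np.array([u*z,v*z,z]); M=m['mount']; print(u,v,z,((M[:3,:3]@pc+M[:3,3])*1e3).round(1))
E
```

```text
[-152.1  -38.9    6. ]
[-172.3   54.3    6. ]
t 2.15 tcp [0.4551 0.0124 0.1774] stop(mm) [-189.9    3.9  169.4] yaw 106.5 F [-2.5  -0.68 -5.41] gap 0.6 tz [ 0.002 -0.009 -1.   ]
tool delta mm [ 0.2  6.9 89.4] spin -1.4
256 258 0.14953505 [ 11.7 -30.1  64.3]
262 259 0.14796527 [ 12.  -27.2  62.7]
258 270 0.13952708 [ 11.6 -27.3  53.7]
392 259 0.14882007 [11.6 29.2 63.5]
388 259 0.14828089 [11.8 27.4 63. ]
395 270 0.13931674 [11.7 28.6 53.5]
```

Request:
{"name": "apply_moves", "arguments": {
  "increments": [
    [[-0.002,0.007,0.04,-1],[-0.003,0,0.03,0],[0,0,0,0],[0,0,0,0]]
  ]
}}

```text
t: 2.55
tcp_pos: [0.4575, 0.02, 0.1042]
tool_rot: [-0.152, 0.988, -0.003, -0.003]
force: [-0.0, 0.1, 0.6]
finger_gap: 0.6
```

Run:
```python
from h import *
rep([-.19,.010,.08])
s,p,d=snap('wrist','w2'); rep([-.19,.010,.08])
```

```text
t 2.55 tcp [0.4575 0.02   0.1042] stop(mm) [-185.2   10.5   96.2] yaw 107.5 F [-0.02  0.09  0.56] gap 0.6 tz [-0.006 -0.008 -1.   ]
tool delta mm [ 4.6 -0.4 16.3] spin -0.4
t 2.6 tcp [0.4578 0.02   0.1047] stop(mm) [-185.    10.3   96.7] yaw 107.5 F [ 0.5  -0.32  0.12] gap 0.6 tz [-0.004 -0.008 -1.   ]
tool delta mm [ 4.9 -0.3 16.7] spin -0.4
```

View pics/w2.png

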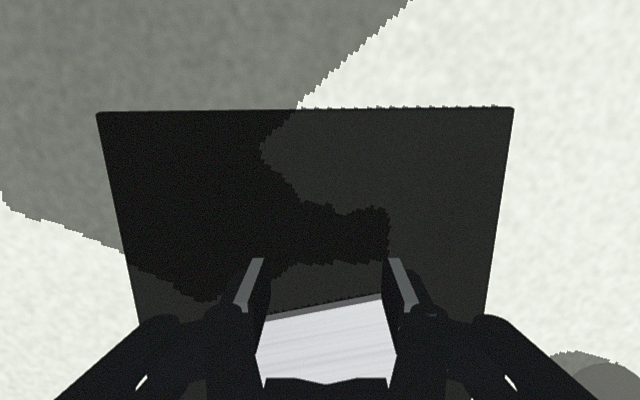

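The near top edge of the plate is visible between the fingers from (267,320) to (380,297). The pad's robot end runs from (97,113) to (514,108).

Run:
```python
from h import *
s=manip.sense()
for u,v,z in [(267,320,.014),(380,297,.014),(97,113,.008),(514,108,.008)]: print((st(wonplane(s,u,v,z))*1e3).round(1))
```

```text
[-145.8  -22.8    6. ]
[-160.3   39.5    6. ]
[-257.7  -98.3    0. ]
[-258.6   99.5    0. ]
```

Request:
{"name": "apply_moves", "arguments": {
  "increments": [
    [[0,0,0.02,-0.4],[0,0,0,0],[0,0,0.003,0],[0,0,0.003,0],[0,0,0,0]]
  ]
}}

```text
t: 3.1
tcp_pos: [0.4616, 0.0196, 0.087]
tool_rot: [-0.156, 0.988, -0.006, 0.005]
force: [-0.3, -1.1, -0.1]
finger_gap: 0.601
```

Run:
```python
from h import *
rep([-.19,.010,.08])
s,p,d=snap('scene','s2'); 
cv2.imwrite('pics/s2c.png',cv2.resize(p[130:320,200:420,::-1],None,fx=3,fy=3))
s,p,d=snap('wrist','w3');rep()
m=manip.camera_model('wrist');M=m['mount']
# tip: lowest finger points in depth
v,u=np.mgrid[0:400,0:640]; pc=np.stack([(u-m['mtx'][0,2])/m['mtx'][0,0]*d,(v-m['mtx'][1,2])/m['mtx'][1,1]*d,d],-1)
T=pc@M[:3,:3].T+M[:3,3]
k=(d>0)&(abs(T[...,0]-.0115)<.003)&(abs(T[...,1])<.05)&(abs(T[...,1])>.02)
print(np.percentile(T[k][:,2],[50,90,98,99.5,100]))
```

```text
t 3.1 tcp [0.4616 0.0196 0.087 ] stop(mm) [-181.5    8.8   79. ] yaw 107.96 F [-0.27 -1.06 -0.08] gap 0.6 tz [ 0.011 -0.011 -1.   ]
tool delta mm [ 8.5  1.2 -1. ] spin 0.06
t 3.2 tcp [0.4615 0.0196 0.0869] stop(mm) [-181.5    8.8   78.9] yaw 107.97 F [-0.04 -0.31  0.58] gap 0.6 tz [ 0.011 -0.011 -1.   ]
[0.02053964 0.07811335 0.07934307 0.0798107  0.08052027]
```

View pics/s2c.png

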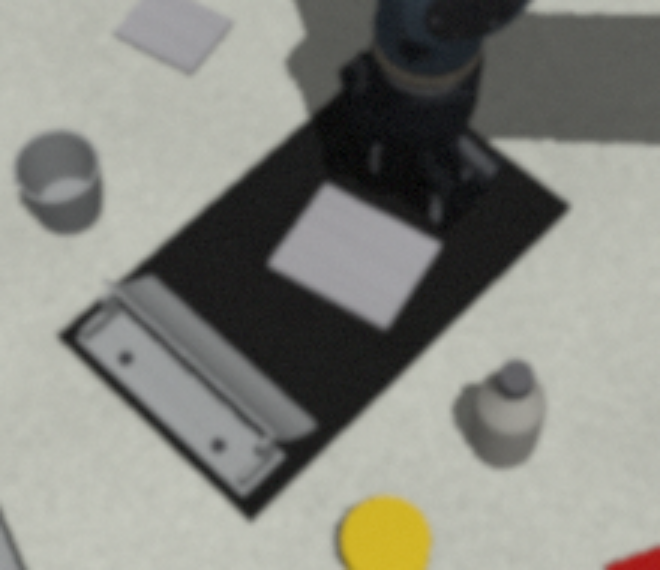

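Request:
{"name": "apply_moves", "arguments": {
  "increments": [
    [[0.004,0,0.004,0],[0,0,0.004,0],[0,0,0,0]]
  ]
}}

```text
t: 3.5
tcp_pos: [0.4576, 0.0181, 0.0788]
tool_rot: [-0.156, 0.988, -0.006, 0.005]
force: [-0.4, 0.7, 0.3]
finger_gap: 0.597
```

Request:
{"name": "apply_moves", "arguments": {
  "increments": [
    [[0,0,0.004,0],[0,0,0,0]]
  ]
}}

```text
t: 3.7
tcp_pos: [0.4576, 0.0181, 0.0783]
tool_rot: [-0.155, 0.988, -0.007, 0.006]
force: [0.3, -0.6, -0.0]
finger_gap: 0.599
```

```bash
python3 -c "
from h import *
rep()"
```

```text
t 3.7 tcp [0.4576 0.0181 0.0783] stop(mm) [-185.8    8.7   70.3] yaw 107.88 F [ 0.29 -0.57 -0.03] gap 0.6 tz [ 0.014 -0.011 -1.   ]
```

Request:
{"name": "apply_moves", "arguments": {
  "increments": [
    [[0,0,0.004,0],[0,0,0.002,0]]
  ]
}}

```text
t: 3.9
tcp_pos: [0.4575, 0.0182, 0.0777]
tool_rot: [-0.155, 0.988, -0.007, 0.008]
force: [-1.9, -1.1, 19.2]
finger_gap: 0.602
```

```bash
python3 -c "
from h import *
rep()"
```

```text
t 3.9 tcp [0.4575 0.0182 0.0777] stop(mm) [-185.8    8.8   69.7] yaw 107.83 F [-1.87 -1.11 19.22] gap 0.6 tz [ 0.018 -0.011 -1.   ]
```

The fingers touched the pad, so the tip overhang is about 70 mm at this opening. I raise about 2.5 mm.

Request:
{"name": "apply_moves", "arguments": {
  "increments": [
    [[0,0,-0.003,0],[0,0,0,0]]
  ]
}}

```text
t: 4.1
tcp_pos: [0.4577, 0.0182, 0.0819]
tool_rot: [-0.155, 0.988, -0.007, 0.009]
force: [-0.0, 0.2, -0.5]
finger_gap: 0.601
```

```bash
python3 -c "
from h import *
rep()"
```

```text
t 4.1 tcp [0.4577 0.0182 0.0819] stop(mm) [-185.6    8.6   73.9] yaw 107.82 F [-0.05  0.23 -0.54] gap 0.6 tz [ 0.02  -0.012 -1.   ]
```

Request:
{"name": "apply_moves", "arguments": {
  "increments": [
    [[-0.008,0,0.002,0],[-0.008,0,0.0,0],[-0.008,0,0.0,0],[-0.008,0,0,0]]
  ]
}}

```text
t: 4.5
tcp_pos: [0.4885, 0.0288, 0.0784]
tool_rot: [-0.155, 0.988, -0.006, 0.006]
force: [-1.1, -0.8, -0.6]
finger_gap: 0.599
```

```bash
python3 -c "
from h import *
rep()"
```

```text
t 4.5 tcp [0.4885 0.0288 0.0784] stop(mm) [-153.     9.3   70.4] yaw 107.81 F [-1.07 -0.82 -0.55] gap 0.6 tz [ 0.013 -0.011 -1.   ]
```

Request:
{"name": "apply_moves", "arguments": {
  "increments": [
    [[-0.008,0,-0.002,0],[-0.008,0,0.0,0],[-0.008,0,0,0]]
  ]
}}

```text
t: 4.8
tcp_pos: [0.513, 0.0372, 0.0801]
tool_rot: [-0.155, 0.988, -0.006, 0.005]
force: [-1.6, -0.4, 0.2]
finger_gap: 0.601
```

Run:
```python
from h import *
rep()
s,p,d=snap('wrist','w4');rep()
s,p,d=snap('scene','s4'); cv2.imwrite('pics/s4c.png',cv2.resize(p[130:320,200:420,::-1],None,fx=3,fy=3))
```

```text
t 4.8 tcp [0.513  0.0372 0.0801] stop(mm) [-127.1    9.8   72.1] yaw 107.85 F [-1.61 -0.37  0.21] gap 0.6 tz [ 0.011 -0.011 -1.   ]
t 4.85 tcp [0.5152 0.0373 0.0803] stop(mm) [-125.     9.2   72.3] yaw 107.86 F [ 0.72  0.31 -0.47] gap 0.6 tz [ 0.016 -0.011 -1.   ]
```

View pics/w4.png

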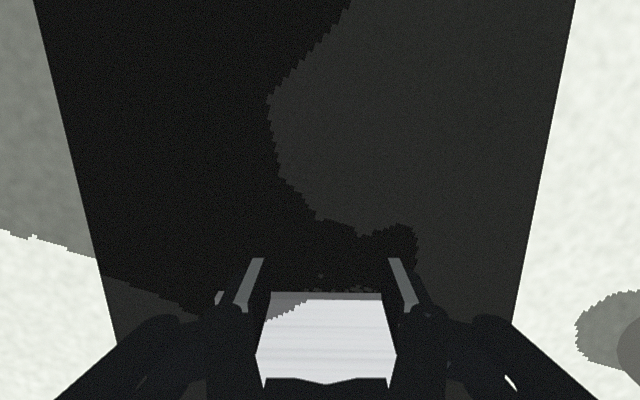

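View pics/s4c.png

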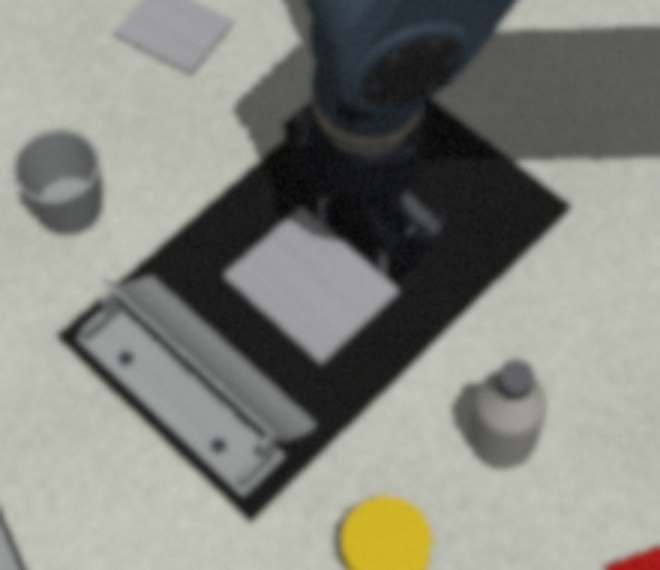

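The plate is now square to the wall, with its near edge parallel to the fingers at row 293. I push on.

Request:
{"name": "apply_moves", "arguments": {
  "increments": [
    [[-0.01,0,0,0],[-0.01,0,0,0],[-0.01,0,0,0],[-0.008,0,0,0],[-0.008,0,0,0]]
  ]
}}

```text
t: 5.4
tcp_pos: [0.5597, 0.0522, 0.0804]
tool_rot: [-0.155, 0.988, -0.006, 0.004]
force: [-1.6, -0.3, 1.1]
finger_gap: 0.599
```

```bash
python3 -c "
from h import *
rep()"
```

```text
t 5.4 tcp [0.5597 0.0522 0.0804] stop(mm) [-78.1   9.7  72.4] yaw 107.86 F [-1.55 -0.29  1.06] gap 0.6 tz [ 0.01  -0.011 -1.   ]
```

Request:
{"name": "apply_moves", "arguments": {
  "increments": [
    [[-0.008,0,0.001,0],[-0.008,0,0,0],[-0.008,0,0,0]]
  ]
}}

```text
t: 5.7
tcp_pos: [0.5771, 0.0593, 0.08]
tool_rot: [-0.157, 0.988, -0.006, -0.005]
force: [-4.7, -2.4, 3.5]
finger_gap: 0.6
```

Run:
```python
from h import *
rep()
s,p,d=snap('wrist','w5');rep()
s,p,d=snap('scene','s5'); cv2.imwrite('pics/s5c.png',cv2.resize(p[130:320,200:420,::-1],None,fx=3,fy=3))
```

```text
t 5.7 tcp [0.5771 0.0593 0.08  ] stop(mm) [-59.3  11.1  72. ] yaw 108.04 F [-4.66 -2.43  3.53] gap 0.6 tz [-0.009 -0.013 -1.   ]
t 5.75 tcp [0.5791 0.0597 0.0801] stop(mm) [-57.3  10.8  72.1] yaw 108.03 F [-0.84  0.05  1.37] gap 0.6 tz [-0.005 -0.013 -1.   ]
```

View pics/w5.png

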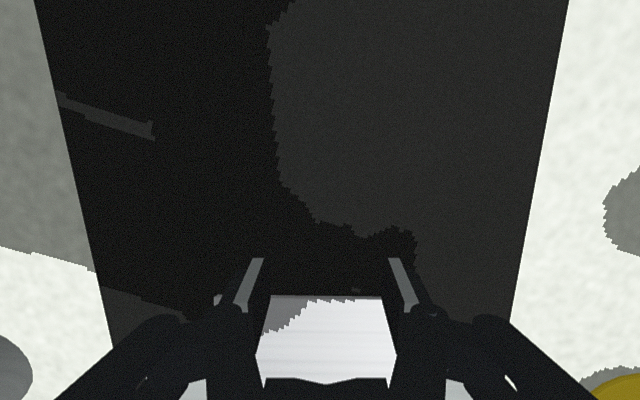

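View pics/s5c.png

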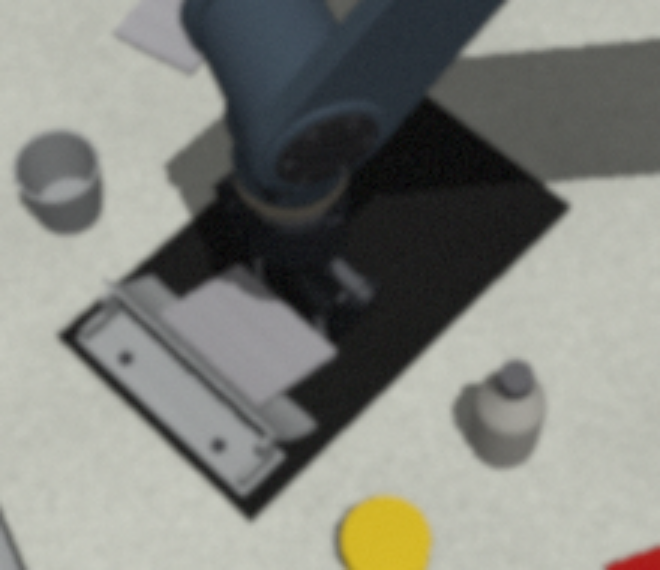

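It is climbing squarely: the far edge lies along the wall top in the crop, from (170,305) to (265,400).

Request:
{"name": "apply_moves", "arguments": {
  "increments": [
    [[-0.008,0,0.0005,0],[-0.008,0,0,0],[-0.008,0,0,0]]
  ]
}}

```text
t: 6.1
tcp_pos: [0.5955, 0.0664, 0.0792]
tool_rot: [-0.157, 0.987, -0.005, -0.012]
force: [-4.9, -2.8, 4.5]
finger_gap: 0.598
```

```bash
python3 -c "
from h import *
rep()"
```

```text
t 6.1 tcp [0.5955 0.0664 0.0792] stop(mm) [-39.6  12.2  71.2] yaw 108.13 F [-4.91 -2.83  4.49] gap 0.6 tz [-0.022 -0.014 -1.   ]
```

Request:
{"name": "apply_moves", "arguments": {
  "increments": [
    [[-0.008,0,0,0],[-0.008,0,0,0]]
  ]
}}

```text
t: 6.3
tcp_pos: [0.6108, 0.0715, 0.0789]
tool_rot: [-0.157, 0.987, -0.005, -0.013]
force: [-1.6, -1.7, 0.6]
finger_gap: 0.6
```

Run:
```python
from h import *
rep()
s,p,d=snap('wrist','w6');rep()
s,p,d=snap('scene','s6'); cv2.imwrite('pics/s6c.png',cv2.resize(p[130:320,200:420,::-1],None,fx=3,fy=3))
```

```text
t 6.3 tcp [0.6108 0.0715 0.0789] stop(mm) [-23.6  12.4  70.9] yaw 108.1 F [-1.59 -1.68  0.62] gap 0.6 tz [-0.024 -0.014 -1.   ]
t 6.35 tcp [0.6128 0.0718 0.079 ] stop(mm) [-21.5  12.   71. ] yaw 108.1 F [1.68 0.09 0.14] gap 0.6 tz [-0.02  -0.014 -1.   ]
```

View pics/w6.png

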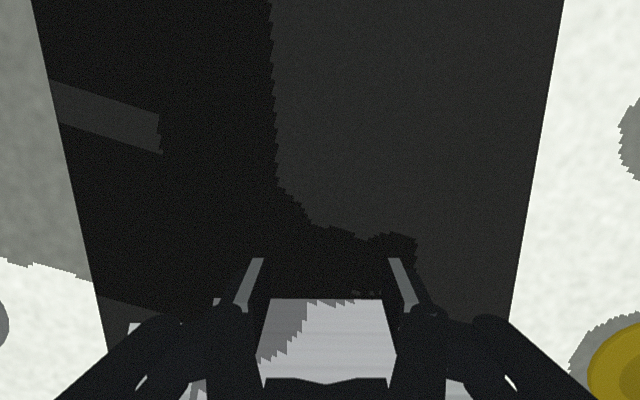

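View pics/s6c.png

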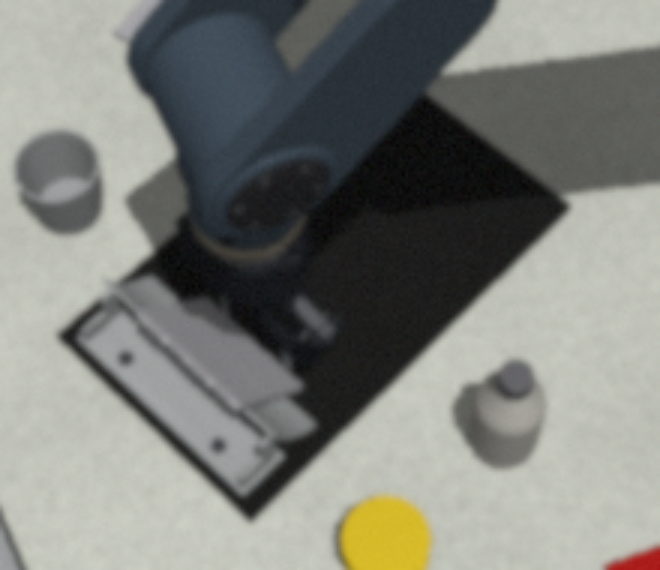

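Request:
{"name": "apply_moves", "arguments": {
  "increments": [
    [[-0.006,0,0,0],[-0.006,0,0,0]]
  ]
}}

```text
t: 6.6
tcp_pos: [0.6223, 0.0753, 0.0779]
tool_rot: [-0.158, 0.987, -0.005, -0.014]
force: [-9.2, -8.0, 9.3]
finger_gap: 0.596
```

```bash
python3 -c "
from h import *
rep()"
```

```text
t 6.6 tcp [0.6223 0.0753 0.0779] stop(mm) [-11.5  12.5  69.9] yaw 108.16 F [-9.22 -7.98  9.32] gap 0.6 tz [-0.026 -0.015 -1.   ]
```

Request:
{"name": "apply_moves", "arguments": {
  "increments": [
    [[0.008,0,-0.001,0],[0.01,0,0,0],[0.015,0,0,0],[0.015,0,0,0]]
  ]
}}

```text
t: 7.0
tcp_pos: [0.5792, 0.0604, 0.0804]
tool_rot: [-0.158, 0.987, -0.006, -0.009]
force: [-0.5, 0.4, 0.3]
finger_gap: 0.602
```

Run:
```python
from h import *
rep()
s,p,d=snap('wrist','w7')
s,p,d=snap('scene','s7'); cv2.imwrite('pics/s7c.png',cv2.resize(p[130:320,200:420,::-1],None,fx=3,fy=3));rep()
```

```text
t 7.0 tcp [0.5792 0.0604 0.0804] stop(mm) [-57.   11.4  72.4] yaw 108.15 F [-0.54  0.37  0.3 ] gap 0.6 tz [-0.015 -0.014 -1.   ]
t 7.1 tcp [0.5773 0.0602 0.0802] stop(mm) [-58.9  11.9  72.2] yaw 108.11 F [-0.09  0.11 -0.04] gap 0.6 tz [-0.02  -0.014 -1.   ]
```

View pics/w7.png

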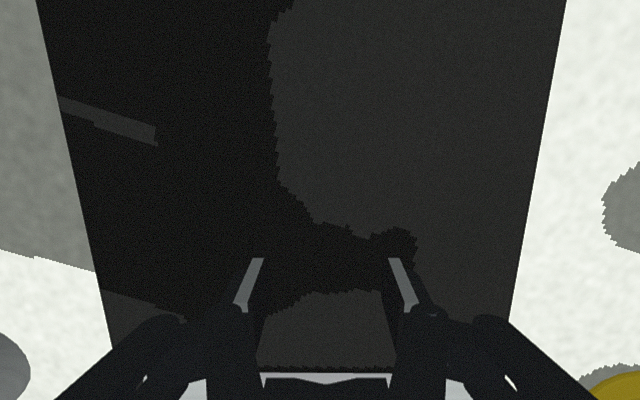

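View pics/s7c.png

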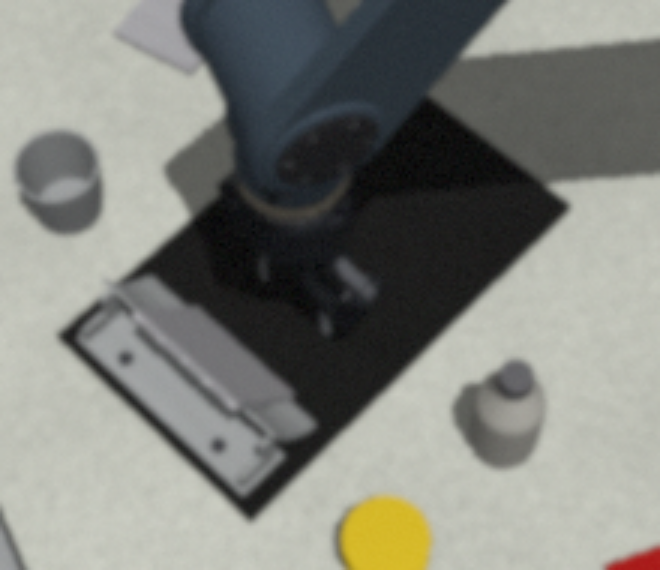

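The plate leans on its own, with the fingers about 45 mm clear. I retreat upwards, which also satisfies the hold time, and then measure its angle.

Request:
{"name": "apply_moves", "arguments": {
  "increments": [
    [[0,0,0,0],[0,0,-0.03,0],[0,0,-0.04,0],[0,0,-0.04,0],[0,0,0,0]]
  ]
}}

```text
t: 7.6
tcp_pos: [0.5834, 0.0621, 0.1931]
tool_rot: [-0.157, 0.988, -0.005, -0.008]
force: [1.8, 0.0, -0.0]
finger_gap: 0.601
```

Run:
```python
from h import *
rep()
s,p,d=snap('top','t8'); rep()
cv2.imwrite('pics/t8c.png',cv2.resize(p[95:280,250:460,::-1],None,fx=3.2,fy=3.2))
m=manip.camera_model('top')
v,u=np.mgrid[0:400,0:640]; pc=np.stack([(u-m['mtx'][0,2])/m['mtx'][0,0]*d,(v-m['mtx'][1,2])/m['mtx'][1,1]*d,d],-1)
P=((pc-m['t'])@m['R']-FOOT)@S.T*1e3
for y in (-20,10,40):
    k=(d>0)&(abs(P[...,1]-y)<2)&(P[...,0]>-10)&(P[...,0]<80); q=P[k]; q=q[np.argsort(q[:,0])]; print(y,[(int(a),int(c)) for a,b,c in q][::2])
s,p,d=snap('scene','s8'); cv2.imwrite('pics/s8c.png',cv2.resize(p[130:320,200:420,::-1],None,fx=3,fy=3))
```

```text
t 7.6 tcp [0.5834 0.0621 0.1931] stop(mm) [-52.5  11.8 185.1] yaw 108.04 F [ 1.81  0.   -0.02] gap 0.6 tz [-0.014 -0.013 -1.   ]
t 7.65 tcp [0.5821 0.0621 0.1909] stop(mm) [-53.8  12.2 182.9] yaw 108.04 F [ 0.14  0.69 -0.38] gap 0.6 tz [-0.018 -0.013 -1.   ]
-20 []
10 []
40 [(-8, 424), (-8, 436), (-7, 425), (-6, 435), (-4, 436), (-4, 434), (-3, 434), (-2, 428), (-1, 428), (-1, 431), (0, 428), (0, 429), (1, 429)]
```

View pics/t8c.png

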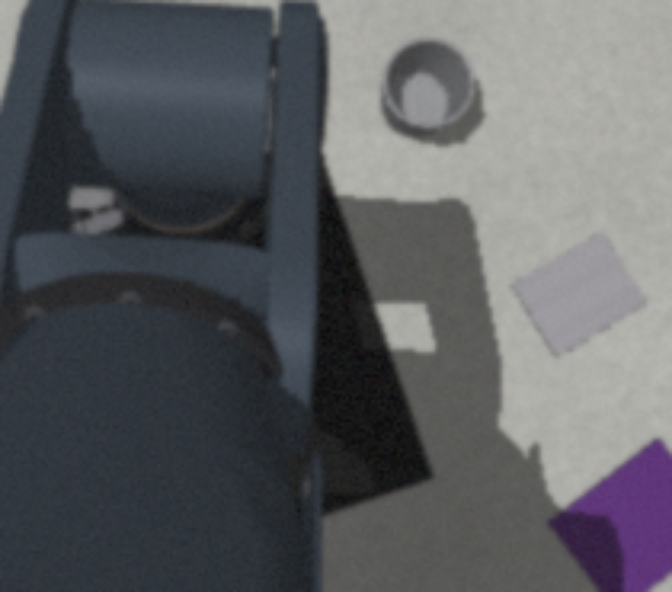

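View pics/s8c.png

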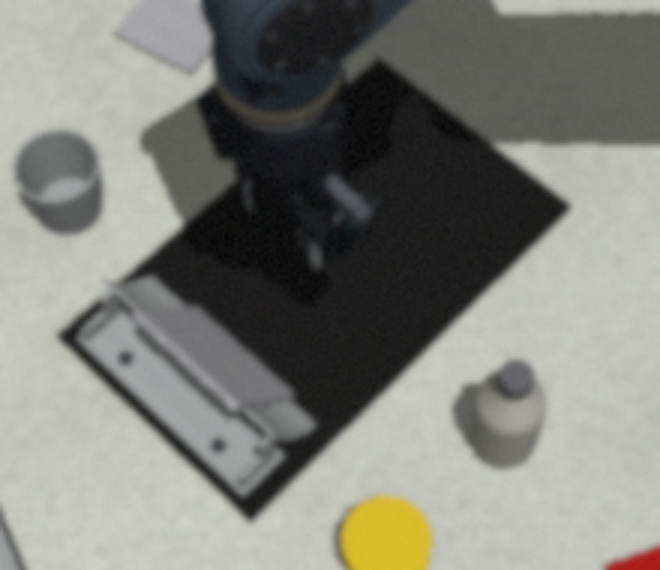

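Run:
```python
from h import *
d=np.load('pics/s8.npy'); m=manip.camera_model('scene')
v,u=np.mgrid[0:400,0:640]; pc=np.stack([(u-m['mtx'][0,2])/m['mtx'][0,0]*d,(v-m['mtx'][1,2])/m['mtx'][1,1]*d,d],-1)
P=((pc-m['t'])@m['R']-FOOT)@S.T*1e3
for y in (-50,-25,0,25,50,65,75):
    k=(d>0)&(abs(P[...,1]-y)<2)&(P[...,0]>-15)&(P[...,0]<80)&(P[...,2]<120); q=P[k]; q=q[np.argsort(q[:,0])]; print(y,[(int(a),int(c)) for a,b,c in q][::2])
k=(d>0)&(P[...,0]>0)&(P[...,0]<48)&(P[...,1]>-35)&(P[...,1]<48)&(P[...,2]>12)&(P[...,2]<90)
q=P[k];c=q.mean(0);n=np.linalg.svd(q-c)[2][2];n*=np.sign(n[2]);print(n,np.degrees(np.arccos(n[2])),np.std((q-c)@n))
```

```text
-50 [(-14, -2), (-9, -1), (-8, -1), (-5, -3), (-2, 1), (-1, 0), (1, -2), (5, 3), (11, 6), (18, 15), (34, 0), (36, 2), (37, -1), (41, 51), (43, 4), (45, 5), (47, 2), (50, 1), (53, 1), (55, 3), (58, 5), (63, 4), (65, 2), (66, 0), (70, 2), (71, 1), (73, 4), (75, -1)]
-25 [(-14, 0), (-11, 0), (-6, 0), (0, 8), (5, 14), (9, 20), (14, 28), (18, 30), (22, 37), (27, 44), (30, 48), (33, 49), (36, 0), (38, 57), (40, 0), (42, 2), (42, 4), (44, -1), (44, 1), (46, 67), (47, 64), (49, 66), (49, 2), (52, 0), (54, 2), (57, 0), (58, 0), (60, 4), (63, 3), (67, 1), (69, 3), (70, 2), (73, 1), (75, 1), (77, -3), (79, 1)]
0 [(-14, 0), (-12, 1), (-10, -3), (-9, -5), (-5, 3), (-2, 2), (2, 10), (6, 15), (10, 20), (13, 26), (15, 28), (18, 32), (22, 38), (26, 39), (28, 45), (33, 51), (35, 53), (35, 2), (37, 3), (38, 3), (39, 0), (41, 59), (42, 1), (44, 68), (45, 64), (45, 68), (47, 67), (47, 63), (48, 0), (49, 4), (52, 4), (54, 0), (55, 0), (57, 2), (59, 4), (61, -1), (63, 2), (65, 2), (68, 4), (71, 2), (73, 4), (73, 0), (76, 0), (78, 1)]
25 [(-14, 0), (-12, -2), (-10, 0), (-6, -2), (-1, 4), (2, 12), (6, 16), (
[... 794 characters left out ...]
, (0, -3), (3, 2), (6, 2), (9, 3), (13, 7), (17, 11), (22, 20), (26, 25), (29, 25), (31, 0), (32, 0), (33, 34), (34, 3), (35, 38), (36, 4), (39, 47), (41, 49), (43, 3), (46, 2), (47, -1), (49, 1), (50, 1), (55, 2), (57, -1), (59, 0), (62, 3), (65, 3), (66, 0), (68, 2), (70, 4), (71, 4), (73, 0), (75, 0), (76, -1), (78, 0)]
75 [(-13, -5), (-13, 0), (-10, 0), (-8, -1), (-6, 0), (-4, 0), (-1, 0), (0, -1), (2, 0), (5, 2), (7, 5), (10, 5), (12, 8), (16, 12), (20, 16), (22, 18), (27, -2), (28, 26), (31, 29), (33, 35), (40, 51), (45, 2), (51, 3), (57, 3), (61, 3), (65, 2), (70, 3), (71, 0), (73, 4), (73, 0), (75, 2), (78, 0)]
[-0.79231023 -0.00441218  0.61010248] 52.4030867756655 1.0297684607004836
```

The plate stands at 52.4°, with its top edge at x≈47, z≈67 mm. I move over it to behind the wall, keeping the tips above 110 mm.

Request:
{"name": "apply_moves", "arguments": {
  "increments": [
    [[-0.03,0,0,0],[-0.035,0,0,0],[-0.035,0,0,0],[-0.035,0,0,0],[-0.015,0,0,0]]
  ]
}}

```text
t: 8.2
tcp_pos: [0.7216, 0.11, 0.1747]
tool_rot: [-0.156, 0.988, -0.003, -0.021]
force: [-0.1, -0.5, -0.4]
finger_gap: 0.597
```

```bash
python3 -c "
from h import *
rep([.09,.010,.126])"
```

```text
t 8.2 tcp [0.7216 0.11   0.1747] stop(mm) [ 93.7  14.9 166.7] yaw 107.94 F [-0.08 -0.48 -0.41] gap 0.6 tz [-0.04  -0.011 -0.999]
tool delta mm [ 2.  -5.  40.8] spin 0.04
```

Request:
{"name": "apply_moves", "arguments": {
  "increments": [
    [[0,-0.004,0.018,0],[0,0,0.018,0],[0,0,0,0]]
  ]
}}

```text
t: 8.5
tcp_pos: [0.7225, 0.1073, 0.1304]
tool_rot: [-0.157, 0.987, -0.002, -0.023]
force: [-0.4, -0.6, -1.0]
finger_gap: 0.603
```

Run:
```python
from h import *
rep([.07,.010,.127])
s,p,d=snap('scene','s9'); cv2.imwrite('pics/s9c.png',cv2.resize(p[130:320,200:420,::-1],None,fx=3,fy=3));rep()
```

```text
t 8.5 tcp [0.7225 0.1073 0.1304] stop(mm) [ 93.8  12.  122.4] yaw 108.03 F [-0.44 -0.64 -1.04] gap 0.6 tz [-0.045 -0.011 -0.999]
tool delta mm [24.  -2.  -3.5] spin 0.13
t 8.55 tcp [0.723  0.1072 0.1315] stop(mm) [ 94.2  11.8 123.5] yaw 108.03 F [-0.87 -0.84 -0.64] gap 0.6 tz [-0.043 -0.011 -0.999]
```

View pics/s9c.png

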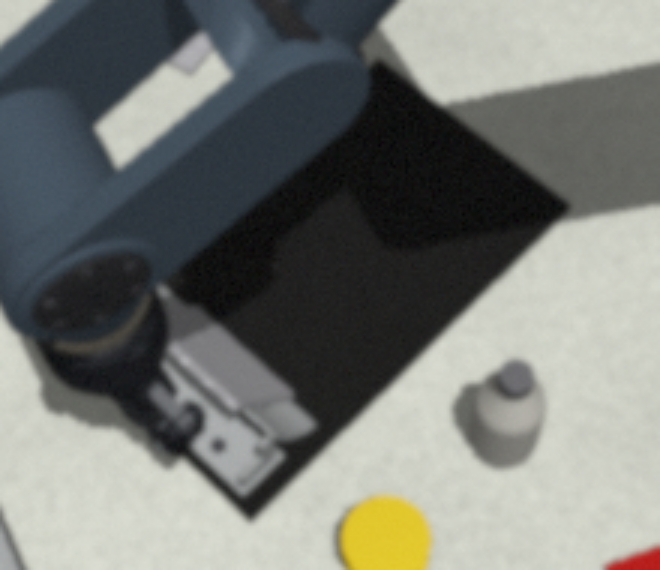

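Tips are at about 53 mm, just above the wall top. I raise a few millimetres and push back towards the robot.

Request:
{"name": "apply_moves", "arguments": {
  "increments": [
    [[0.008,-0.002,-0.004,0],[0.008,0,0,0],[0.008,0,0,0]]
  ]
}}

```text
t: 8.85
tcp_pos: [0.7001, 0.0974, 0.1371]
tool_rot: [-0.157, 0.987, -0.002, -0.022]
force: [-0.7, 0.5, -0.0]
finger_gap: 0.599
```

```bash
python3 -c "
from h import *
rep([.03,.010,.127])"
```

```text
t 8.85 tcp [0.7001 0.0974 0.1371] stop(mm) [ 69.4   9.6 129.1] yaw 108.04 F [-0.67  0.51 -0.02] gap 0.6 tz [-0.043 -0.011 -0.999]
tool delta mm [39.3  0.5  3.8] spin 0.14
```

Request:
{"name": "apply_moves", "arguments": {
  "increments": [
    [[0.006,0,0.003,0],[0.008,0,0,0],[0.008,0,0,0]]
  ]
}}

```text
t: 9.15
tcp_pos: [0.6778, 0.0897, 0.1377]
tool_rot: [-0.157, 0.987, -0.002, -0.02]
force: [-1.1, -0.1, 0.1]
finger_gap: 0.601
```

Run:
```python
from h import *
rep()
s,p,d=snap('scene','s10'); cv2.imwrite('pics/s10c.png',cv2.resize(p[130:320,200:420,::-1],None,fx=3,fy=3));rep()
```

```text
t 9.15 tcp [0.6778 0.0897 0.1377] stop(mm) [ 45.8   9.1 129.7] yaw 108.02 F [-1.07 -0.14  0.07] gap 0.6 tz [-0.038 -0.011 -0.999]
t 9.2 tcp [0.6762 0.0894 0.1375] stop(mm) [ 44.2   9.3 129.5] yaw 108.02 F [-1.85  0.83 -0.4 ] gap 0.6 tz [-0.041 -0.011 -0.999]
```

View pics/s10c.png

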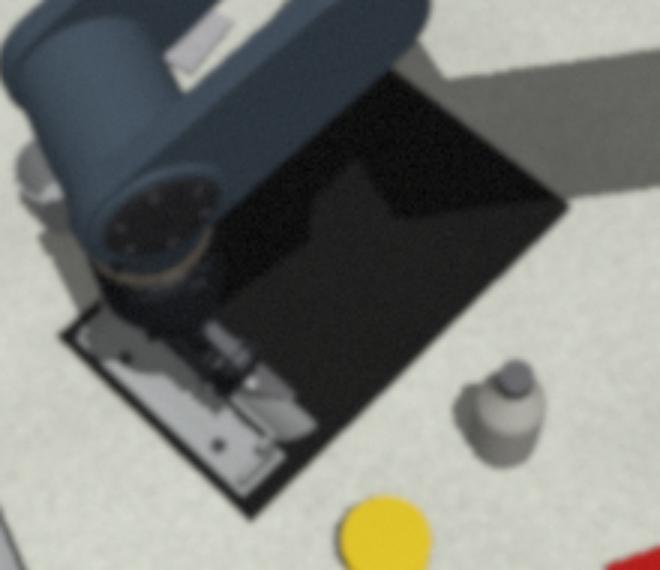

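The plate has lifted off the wall and is being followed. I continue past upright.

Request:
{"name": "apply_moves", "arguments": {
  "increments": [
    [[0.008,0,0,0],[0.008,0,0,0],[0.008,0,0,0]]
  ]
}}

```text
t: 9.5
tcp_pos: [0.652, 0.0815, 0.139]
tool_rot: [-0.157, 0.987, -0.002, -0.021]
force: [1.0, -0.2, 0.7]
finger_gap: 0.599
```

Run:
```python
from h import *
rep()
s,p,d=snap('scene','s11'); cv2.imwrite('pics/s11c.png',cv2.resize(p[130:320,200:420,::-1],None,fx=3,fy=3));rep()
```

```text
t 9.5 tcp [0.652  0.0815 0.139 ] stop(mm) [ 18.8   9.1 131. ] yaw 108.02 F [ 1.04 -0.21  0.68] gap 0.6 tz [-0.04  -0.011 -0.999]
t 9.55 tcp [0.6503 0.0812 0.1389] stop(mm) [ 17.    9.4 130.9] yaw 108.02 F [-2.05 -0.05 -0.41] gap 0.6 tz [-0.043 -0.012 -0.999]
```

View pics/s11c.png

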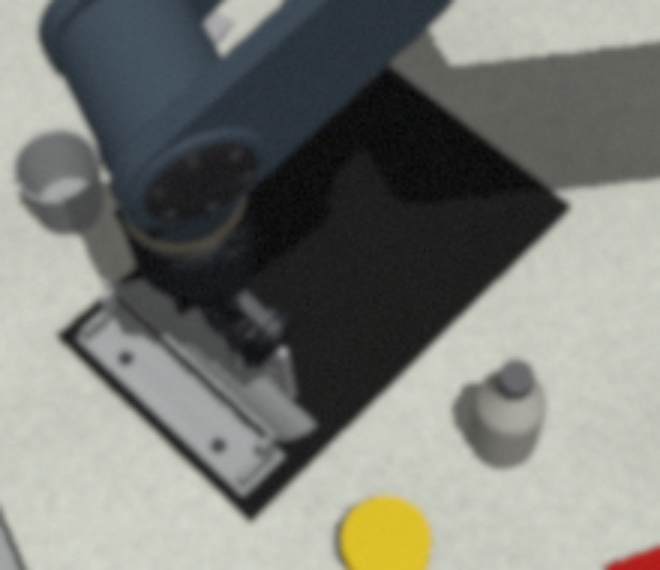

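Request:
{"name": "apply_moves", "arguments": {
  "increments": [
    [[0.008,0,0,0],[0.008,0,0,0],[0.008,0,0,0]]
  ]
}}

```text
t: 9.85
tcp_pos: [0.6262, 0.0733, 0.1398]
tool_rot: [-0.157, 0.987, -0.002, -0.022]
force: [0.2, 0.5, -0.0]
finger_gap: 0.601
```

Run:
```python
from h import *
rep()
s,p,d=snap('scene','s12'); cv2.imwrite('pics/s12c.png',cv2.resize(p[130:320,200:420,::-1],None,fx=3,fy=3));rep()
```

```text
t 9.85 tcp [0.6262 0.0733 0.1398] stop(mm) [ -8.3   9.3 131.8] yaw 108.03 F [ 0.23  0.48 -0.01] gap 0.6 tz [-0.043 -0.012 -0.999]
t 9.9 tcp [0.6244 0.073  0.1397] stop(mm) [-10.1   9.6 131.7] yaw 108.02 F [-1.59 -0.31 -0.06] gap 0.6 tz [-0.046 -0.012 -0.999]
```

View pics/s12c.png

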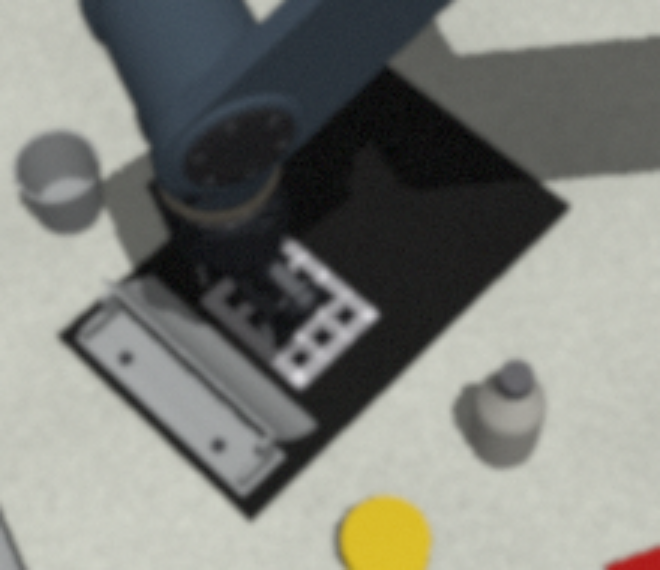

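The plate has fallen and its pockets show, with a black-dotted grid around crop (310,320). I raise and swing the arm aside for a clear check.

Request:
{"name": "apply_moves", "arguments": {
  "increments": [
    [[0,0,-0.04,0],[0,0,-0.045,0],[0,0.02,-0.045,0],[0,0.045,-0.02,0],[0,0.045,0,0]]
  ]
}}

```text
t: 10.4
tcp_pos: [0.5986, 0.1759, 0.2936]
tool_rot: [-0.151, 0.988, -0.001, -0.025]
force: [0.2, 0.5, 0.3]
finger_gap: 0.6
```

Request:
{"name": "apply_moves", "arguments": {
  "increments": [
    [[0,0.045,0,0],[0,0.045,0,0],[0,0.045,0,0],[0,0.045,0,0],[0,0.03,0,0]]
  ]
}}

```text
t: 10.9
tcp_pos: [0.5327, 0.3844, 0.2978]
tool_rot: [-0.151, 0.988, -0.001, -0.021]
force: [1.3, -0.5, -0.2]
finger_gap: 0.601
```

Run:
```python
from h import *
s,p,d=snap('top','t13'); rep()
cv2.imwrite('pics/t13c.png',cv2.resize(p[80:280,200:440,::-1],None,fx=3,fy=3))
m=manip.camera_model('top')
v,u=np.mgrid[0:400,0:640]; pc=np.stack([(u-m['mtx'][0,2])/m['mtx'][0,0]*d,(v-m['mtx'][1,2])/m['mtx'][1,1]*d,d],-1)
P=((pc-m['t'])@m['R']-FOOT)@S.T*1e3
g=cv2.cvtColor(p,cv2.COLOR_RGB2GRAY)
k=(g>85)&(P[...,0]>-200)&(P[...,0]<-2)&(abs(P[...,1])<85); q=P[k]
print(k.sum(),np.percentile(q,[1,50,99],axis=0).round(1))
```

```text
t 10.95 tcp [0.531  0.3884 0.2979] stop(mm) [ -2.1 338.4 289.9] yaw 107.5 F [-1.12  2.26  1.01] gap 0.6 tz [-0.043 -0.004 -0.999]
2004 [[-182.2  -39.9   -1.1]
 [ -74.1   40.4    6.7]
 [  -8.1   59.   914.7]]
```

View pics/t13c.png

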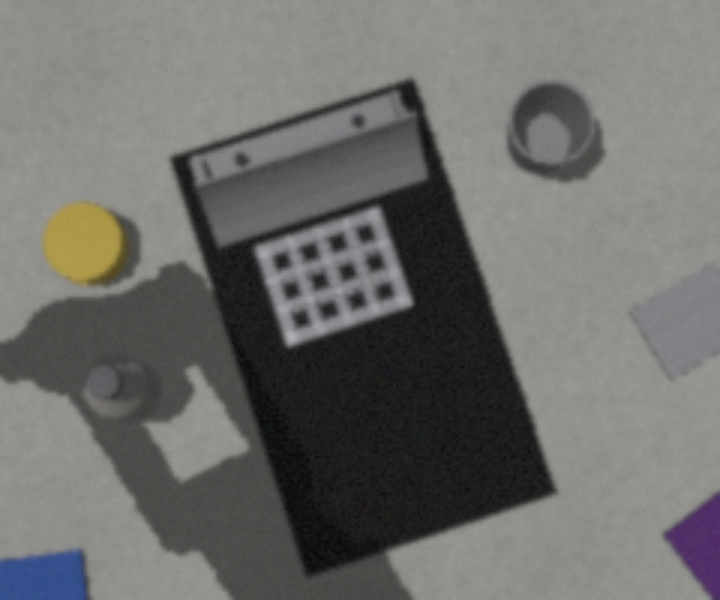

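The pockets face up and the plate lies flat at crop (333,277), just before the wall. I check the pose and the bystanders.

Request:
{"name": "apply_moves", "arguments": {
  "increments": [
    [[0,0,0,0],[0,0,0,0],[0,0,0,0]]
  ]
}}

```text
t: 11.25
tcp_pos: [0.5298, 0.3891, 0.2974]
tool_rot: [-0.154, 0.988, 0.001, -0.022]
force: [-0.6, 0.1, -0.2]
finger_gap: 0.599
```

Run:
```python
from h import *
b=np.array([[254,242],[380,207],[413,303],[289,347]])/3+[200,80]
W=np.array([st(onplane('top',*x,.014))*1e3 for x in b]); print(W.round(1), W.mean(0).round(1), np.linalg.norm(np.roll(W,-1,0)-W,axis=1).round(1))
d=np.load('pics/t13.npy'); poly=np.zeros(d.shape,np.uint8); cv2.fillPoly(poly,[b.astype(np.int32)],1)
m=manip.camera_model('top'); v,u=np.nonzero(poly&(d>0)); z=d[v,u]
P=np.array([st(world('top',a,c,e))*1e3 for a,c,e in zip(u,v,z)]); A=np.c_[P[:,:2],np.ones(len(P))]; print('plane',np.linalg.lstsq(A,P[:,2],rcond=None)[0])
p0=cv2.imread('pics/top0.png');p1=cv2.imread('pics/t13.png')
for n,(x,y,r) in dict(cup=(384,123,20),spool=(228,160,18),bottle=(238,209,13)).items():
    T=p0[y-r:y+r,x-r:x+r]; I=p1[y-r-10:y+r+10,x-r-10:x+r+10]; mm=cv2.matchTemplate(I,T,cv2.TM_CCOEFF_NORMED); _,q,_,l=cv2.minMaxLoc(mm); print(n,l[0]-10,l[1]-10,round(q,3))
rep()
```

```text
[[ -5.5  58.3   6. ]
 [ -9.8 -41.5   6. ]
 [-87.9 -42.1   6. ]
 [-90.4  57.7   6. ]] [-48.4   8.1   6. ] [100.   78.1  99.9  84.9]
plane [-1.06703126e-02 -2.71786280e-03  4.04278257e+00]
cup 0 0 0.997
spool 0 0 0.982
bottle 4 -4 0.504
t 11.25 tcp [0.5298 0.3891 0.2974] stop(mm) [ -3.  339.4 289.4] yaw 107.68 F [-0.65  0.11 -0.19] gap 0.6 tz [-0.043 -0.005 -0.999]
```

Run:
```python
from h import *
for n in ('top0','t13'):
    d=np.load(f'pics/{n}.npy')[190:230,215:265]; m=manip.camera_model('top')
    v,u=np.nonzero(d>0); P=np.array([world('top',a+215,c+190,d[c,a]) for a,c in zip(u,v)])
    for lo,hi in ((.09,.13),(.03,.13)):
        k=(P[:,2]>lo)&(P[:,2]<hi); print(n,lo,k.sum(),P[k].mean(0).round(4))
print(manip.sign_off())
```

```text
Traceback (most recent call last):
  File "h.py", line 6, in world
    m=manip.camera_model(cam); K=np.array(m['mtx']);
ValueError: time passes only in moves, steps and waits
```

Run:
```python
from h import *
m=manip.camera_model('top')
for n in ('top0','t13'):
    d=np.load(f'pics/{n}.npy')[190:230,215:265]
    v,u=np.nonzero(d>0); z=d[v,u]
    pc=np.stack([(u+215-m['mtx'][0,2])/m['mtx'][0,0]*z,(v+190-m['mtx'][1,2])/m['mtx'][1,1]*z,z],-1); P=(pc-m['t'])@m['R']
    for lo in (.09,.03):
        k=(P[:,2]>lo)&(P[:,2]<.13); print(n,lo,k.sum(),P[k].mean(0).round(4))
```

```text
top0 0.09 108 [0.5019 0.2149 0.1088]
top0 0.03 432 [0.5005 0.2103 0.0811]
t13 0.09 109 [0.5019 0.2148 0.109 ]
t13 0.03 436 [0.5005 0.2102 0.0807]
```

The bottle has not moved; its low picture match came from the arm's shadow. Everything checks out, so I hand in.

```bash
python3 -c "
from station import manip
print(manip.sign_off())"
```

```text
the job is handed in; nothing more can be done
None
```

The carrier plate is turned over and lies flat on the pad in front of the stop, pockets up. I handed the job in at about 11 s of the 56 s allowed, and the hand-in reports no verdict.

- **Climb:** I pushed the plate square with two fingertips along the pad and up the wall. I then withdrew the fingers about 45 mm. It stood by itself at 52.4° for more than 0.5 s, with a measured top-edge height of about 67 mm.
- **Turn:** From behind the wall I pushed its top edge back past upright, and it fell towards the robot.
- **Final pose:** In the stop frame the centre is at about x = -48 mm, y = +8 mm, level to within about 1°. The limits are -200 to -20 mm and ±70 mm.
- **Bystanders:** Bottle, spool and cup had not moved. The image match for the bottle scored only 0.50 because it lay in the arm's shadow. Depth put it within 0.1 mm of its starting position.
- **Robot:** The arm ended clear of everything, with the fingertips about 220 mm above the table.

One script stopped with a camera-model error before reaching its hand-in line. I reran the check with a single camera-model call and handed in once.

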